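Close a filter holder: wing nuts crosswise in two passes, then open the inlet tap

ROBOT

A 6-joint arm with a two-finger parallel gripper is mounted at the origin on a cart in front of the work surface, level with it; the furniture and walls round the work are solid. World frame = base frame: x ahead of the robot, y to its left, z up, the work surface at z = 0. Lengths are in m, angles in rad, forces in N, time in s.
With the tool pointing down it reaches from about 0.35 to 0.775 m from the base axis. Payload 7.3 kg.
Tool frame: the origin (TCP) lies between the finger pads; the fingertips stand 22 mm ahead of it and the grasp point (between the pads) lies 3 mm ahead of it (tip_reach is the distance from the TCP to the fingertips, in m); x points along the fingers, z is the direction in which the jaws open and shut, and the axes are right-handed (so a half turn about x gives the same grasp; the last joint's range is limited). The gripper opens to 92 mm and grips with 3 to 60 N. Pads are 19 mm wide; open, the fingers measure 130 mm over their backs; the gripper's body (75 mm by 190 mm) begins 47 mm behind the grasp point.
Start: joints at [1.187, 0.342, 1.524, -0, 1.275, -0.146], TCP at [0.124, 0.51, 0.249] pointing down, gripper open.
Joint ranges: [-2.53, 2.53], [-0.77, 2.02], [0.04, 2.7], [-1, 4.14], [0.28, 2.66], [-3.11, 3.11]. Speed limits (rad/s): [2.57, 2.57, 3.14, 3.14, 3.14, 3.14].

INTERFACE

Orientations are given as a rotation vector (axis times angle).
In Python, from station import * gives the robot as it stands. Calls block until the motion is done:
- move_pose(position, orientation): joint-space move of the TCP to a pose.
- move_linear(position, attitude=None, speed=0.15, threshold=None): straight line of the TCP; attitude=None keeps the orientation; speed is the mean speed in m/s. With threshold (N) it stops when the force on the tool has changed by that much, and returns True; else False.
- move_joints(angles): joint-space move.
- move_gripper(opening): finger opening in m; the grip force is fixed at half the most; returns when the fingers have stopped.
- dwell(seconds).
- solve_ik(position, orientation): joint angles nearest the present ones, or None.
- get_state(): the state.
- get_image(name): name is "scene" or "side" or "wrist"; returns the picture (420x560x3 uint8, blue, green, red); there is no depth.
- camera_model(name): a dict with "camera_matrix" (3x3 intrinsics, pixels), "cam_to_world" (4x4, takes a point from camera to world coordinates). Camera axes: x right, y down, z forward; pixel columns grow to the right and rows downward; lengths in m; the calibration is good to about 2 mm. The wrist camera is an equidistant fisheye: a pixel r from the principal point sees the ray r / f radians off the axis. A picture is of the moment at which its call begins: read the wrist's pose just before it. camera_model takes no time and is no camera call; for the wrist camera it gives the pose at the moment of the call.
A pose or a line that the arm cannot do raises IKError and nothing moves.
- finish_job(): hands the job in, once; it reports no verdict.
The state is a dict: "t": time; "joint_positions": joint angles; "dq": joint speeds; "effort": joint torques, N m; "eef_pos": TCP position; "ee_rot": TCP orientation; "force": force on the tool from outside, world axes, zero at the start; "torque": the same for the moment, N m; "opening": finger opening in m.
Only numpy, scipy, OpenCV 4.12 (cv2) and the standard library are available. Lean on these libraries where they do the work, as an engineer would, in place of code of your own. Each camera call takes 0.05 s, during which the arm holds its last target. There are 200 camera calls.

TASK

The filter holder's cover lies loose on its gasket after a membrane change. Draw it down level: tighten the four wing nuts clockwise in two passes, first each only about half-way, then each fully home, and in both passes do one nut and the one diagonally opposite before the other two. Last of all open the inlet tap by turning its blue handle anticlockwise in line with the spout, and let go; leave the dishes, forceps and bottle around it where they are.

Things in the scene. Friction and masses are not known exactly. Their poses are not given: they have to be found in the camera images.
- seat (a point): centre of the sealing face of the fixed filter holder: round steel housing 116 mm across, four lugs, on a stand with a 136 mm square foot plate. It leans 30 degrees towards its low front side, which roughly faces the robot. z: the holder's axis, square to the cover, outwards (30 degrees from vertical); x: up the slope, from low front to high back; y: to the left seen from the front.
- cover_mid (a point): centre of the underside of the loose round steel cover (112 mm across, rim 10 mm thick), lying on the 4 mm high rubber gasket under the four nuts; z is the cover's own axis outwards, x points along the inlet spout. Drawn fully down it lies 0.5 to 2.5 mm above seat along seat's z.
- tap_grip (a point): centre of the tap's handle on the middle of the cover: blue bar 38 mm long (its x), 12 mm thick (y), 20 mm tall (z, the axis outwards; 10 mm either way from this point). Below the bar 8 mm of 12 mm thick neck with a 21 mm foot, then the steel boss 27 mm across.
- tap (a joint): turn of the tap, rad: 0 shut (bar square to the inlet spout), 1.57 fully open (bar in line with the spout, against a stop); it grows as the bar turns anticlockwise seen from outside looking along the axis. Friction 0.08 N m, stays where it is left.
- nut_fl_grip (a point): centre of the front left wing nut's handle: black bar 44 mm long (its x), 13 mm thick (y), 26 mm tall (z, the nut's axis outwards, parallel to seat's z; 13 mm either way from this point). Below the bar 9 mm of 13 mm thick neck with a 21 mm foot, then a brass washer 27 mm across. The nuts stand at the corners of an 88 mm square round the tap; across the tap stands nut_br.
- nut_fr_grip (a point): centre of the front right wing nut's handle: black bar 44 mm long (its x), 13 mm thick (y), 26 mm tall (z, the nut's axis outwards, parallel to seat's z; 13 mm either way from this point). Below the bar 9 mm of 13 mm thick neck with a 21 mm foot, then a brass washer 27 mm across. The nuts stand at the corners of an 88 mm square round the tap; across the tap stands nut_bl.
- nut_br_grip (a point): centre of the back right wing nut's handle: black bar 44 mm long (its x), 13 mm thick (y), 26 mm tall (z, the nut's axis outwards, parallel to seat's z; 13 mm either way from this point). Below the bar 9 mm of 13 mm thick neck with a 21 mm foot, then a brass washer 27 mm across. The nuts stand at the corners of an 88 mm square round the tap; across the tap stands nut_fl.
- nut_bl_grip (a point): centre of the back left wing nut's handle: black bar 44 mm long (its x), 13 mm thick (y), 26 mm tall (z, the nut's axis outwards, parallel to seat's z; 13 mm either way from this point). Below the bar 9 mm of 13 mm thick neck with a 21 mm foot, then a brass washer 27 mm across. The nuts stand at the corners of an 88 mm square round the tap; across the tap stands nut_fr.
- nut_fl (a joint): turn of the front left wing nut, rad: starts loose, 0 to 0.25; grows as it turns clockwise seen from outside (tightens). Fully home 1.8, at a stop, bar square to the line from tap to nut. Nut and washer move 2.3 mm per rad along the axis towards the holder; the washer meets the cover at about 0.55; half-way (first pass) is 0.9, 0.65 to 1.35 will do. Friction 0.12 N m; stays where left.
- nut_fr (a joint): turn of the front right wing nut, rad: starts loose, 0 to 0.25; grows as it turns clockwise seen from outside (tightens). Fully home 1.8, at a stop, bar square to the line from tap to nut. Nut and washer move 2.3 mm per rad along the axis towards the holder; the washer meets the cover at about 0.55; half-way (first pass) is 0.9, 0.65 to 1.35 will do. Friction 0.12 N m; stays where left.
- nut_br (a joint): turn of the back right wing nut, rad: starts loose, 0 to 0.25; grows as it turns clockwise seen from outside (tightens). Fully home 1.8, at a stop, bar square to the line from tap to nut. Nut and washer move 2.3 mm per rad along the axis towards the holder; the washer meets the cover at about 0.55; half-way (first pass) is 0.9, 0.65 to 1.35 will do. Friction 0.12 N m; stays where left.
- nut_bl (a joint): turn of the back left wing nut, rad: starts loose, 0 to 0.25; grows as it turns clockwise seen from outside (tightens). Fully home 1.8, at a stop, bar square to the line from tap to nut. Nut and washer move 2.3 mm per rad along the axis towards the holder; the washer meets the cover at about 0.55; half-way (first pass) is 0.9, 0.65 to 1.35 will do. Friction 0.12 N m; stays where left.
- petri_silt: bystander: closed clear petri dish with sediment, 90 mm across, 15 mm high; origin at the centre of its underside.
- petri_sand: bystander: closed clear petri dish with sediment, 90 mm across, 15 mm high; origin at the centre of its underside.
- forceps_fine: bystander: fine steel forceps lying flat, 106 mm long, 12 mm wide, 9 mm high; origin under its centre, x along it.
- sample_bottle: bystander: white bottle with a blue cap, 58 mm across, 125 mm tall, standing; origin at the centre of its underside.

How it is judged:
By the outcome, as a careful person would: the job done as asked, in the order asked, and still so for the second after the job is handed in, with the robot touching nothing.
It also fails if it takes over 72 s, if anything falls off the work surface, if the arm or the gripper's body presses on something with over 40 N, if the wrist force passes 120 N, or if a joint passes its speed limit or range.

## Working session

There is one attempt and no reset: what is moved stays moved. The work goes in short steps, each a Python script; the robot and the scene stay as the last script left them, time stands still between calls to the robot, and variables do not carry over. Pictures are saved under pics/ and viewed, about 8 in all and at most 12, crops included, and the job is handed in when it is done.

```bash
ls; mkdir -p pics
python3 - <<'E'
from station import *
import cv2,numpy as np
s=get_state();print(s)
for n in ["scene","side","wrist"]:
    m=camera_model(n);print(n,np.round(m["camera_matrix"],2).tolist(),np.round(m["cam_to_world"],4).tolist())
    cv2.imwrite(f"pics/{n}0.png",get_image(n))
E
```

```text
pics
{'t': 0.0, 'joint_positions': array([ 1.18697631e+00,  3.42684447e-01,  1.52501382e+00, -2.88305117e-05,
        1.27540485e+00, -1.46021726e-01]), 'dq': array([ 3.22832184e-04,  3.14401564e-05,  1.18514606e-04,  3.29441323e-03,
       -9.20043724e-04, -1.74159476e-04]), 'effort': array([-3.74082538e-04, -4.31237340e+01, -2.44224000e+01,  7.17547699e-02,
        5.59571455e-02, -7.32491162e-05]), 'eef_pos': array([0.1235258 , 0.50987376, 0.24806592]), 'ee_rot': array([-1.03310523,  1.3136769 ,  1.03181087]), 'force': array([-0.32314672,  0.00768372,  0.03042231]), 'torque': array([-0.04268311, -0.0235506 , -0.03546076]), 'opening': 0.09164540047553475}
scene [[428.72, 0.0, 277.45], [0.0, 428.72, 209.27], [0.0, 0.0, 1.0]] [[0.4282, -0.5306, 0.7315, -0.1259], [-0.9035, -0.2648, 0.3369, -0.0745], [0.015, -0.8052, -0.5928, 0.6542], [0.0, 0.0, 0.0, 1.0]]
side [[417.15, 0.0, 282.29], [0.0, 417.15, 204.01], [0.0, 0.0, 1.0]] [[0.9637, -0.1765, 0.2006, 0.3473], [-0.2672, -0.6422, 0.7185, -0.4484], [0.002, -0.7459, -0.666, 0.7506], [0.0, 0.0, 0.0, 1.0]]
wrist [[325.19, 0.0, 272.72], [0.0, 325.19, 206.74], [0.0, 0.0, 1.0]] [[0.2351, 0.9377, 0.2558, 0.0544], [0.972, -0.2265, -0.0629, 0.5269], [-0.001, 0.2634, -0.9647, 0.3842], [0.0, 0.0, 0.0, 1.0]]
```

Run:
```python
import cv2,numpy as np
a=cv2.imread("pics/scene0.png");b=cv2.imread("pics/side0.png")
cv2.imwrite("pics/both.png",np.hstack([cv2.resize(a,(400,300)),cv2.resize(b,(400,300))]))
```

```text
(no output)
```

View pics/both.png

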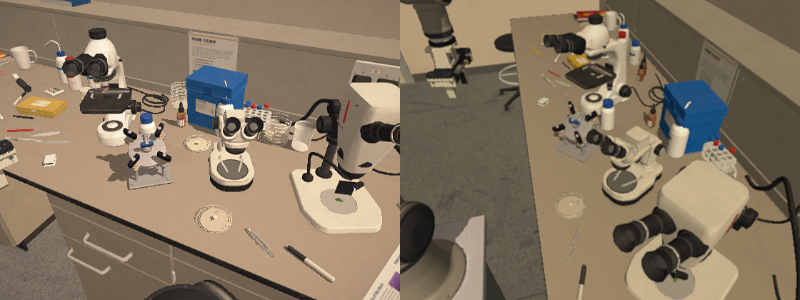

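Run:
```python
import cv2,numpy as np
a=cv2.imread("pics/scene0.png")[150:270,155:255];b=cv2.imread("pics/side0.png")[135:235,205:305]
a=cv2.resize(a,None,fx=4.9,fy=4.9,interpolation=3);a=a[:588,:400*2]
b=cv2.resize(b,(310,310),interpolation=3)
c=np.zeros((588,800,3),np.uint8);c[:,:490]=a;c[:310,490:]=b
cv2.imwrite("pics/crop1.png",c)
```

```text
(no output)
```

View pics/crop1.png

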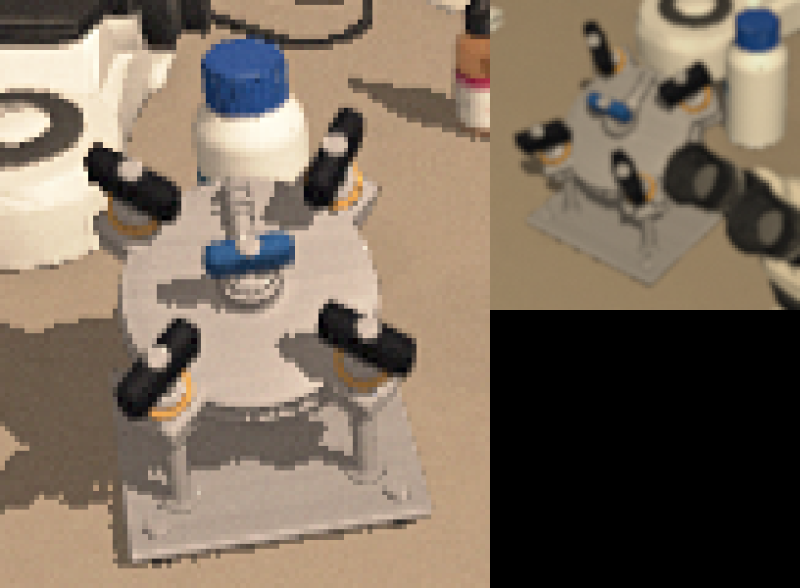

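```bash
cat > h.py <<'E'
from station import *
import numpy as np,cv2
from scipy.optimize import least_squares
from scipy.spatial.transform import Rotation as R
NUT={'fl':(-.044,.044),'fr':(-.044,-.044),'br':(.044,-.044),'bl':(.044,.044)}
def frame(yaw,lean=np.pi/6):  # x up slope, y left, z out
    return R.from_euler('z',yaw).as_matrix()@R.from_euler('y',-lean).as_matrix()
def proj(m,P,fish=False):
    K=m["camera_matrix"];T=np.linalg.inv(m["cam_to_world"]);p=T[:3,:3]@P+T[:3,3]
    if fish:
        r=np.hypot(p[0],p[1]);th=np.arctan2(r,p[2]);u=p[:2]/r*th
    else: u=p[:2]/p[2]
    return np.array([K[0,0]*u[0]+K[0,2],K[1,1]*u[1]+K[1,2]])
E
cat > fit.py <<'E'
from h import *
sc={'fl':(160,368),'fr':(367,340),'br':(333,160),'bl':(134,185),'tap':(250,256)}
sd={'bl':(598,48),'br':(685,85),'fl':(543,138),'fr':(632,178),'tap':(609,106)}
sc={k:np.array(v)/4.9+[155,150]-.4 for k,v in sc.items()}
sd={k:(np.array(v)-[490,0])/3.1+[205,135]-.35 for k,v in sd.items()}
ms,md=camera_model("scene"),camera_model("side")
def pts(p):
    F=frame(p[3]);o={k:p[:3]+F@[*v,0] for k,v in NUT.items()};o['tap']=p[:3]+F@[0,0,p[4]];return o
def res(p):
    o=pts(p);r=[]
    for k in o: r+=list(proj(ms,o[k])-sc[k])+list(proj(md,o[k])-sd[k])
    return r
s=least_squares(res,[.3,.5,.15,.8,0]);print(s.x,np.round(s.fun.reshape(-1,4),1))
# single-view fits with tap offset fixed, residual test
for c in (0,1):
    f=lambda p:np.r_[np.reshape(res(p),(-1,4))[:,2*c:2*c+2].ravel()]
    q=least_squares(f,s.x);print(c,q.x,abs(q.fun).max())
E
python3 fit.py
```

```text
[0.47917336 0.37181352 0.124652   0.70387581 0.00831802] [[ 0.1  0.6  0.  -0.1]
 [ 0.3  0.1 -0.7 -0.2]
 [ 0.2  0.   0.3 -0.5]
 [-0.3  0.2  0.2 -0.1]
 [-0.1 -0.3  0.4  0.1]]
0 [0.48407882 0.37547018 0.12096254 0.69603868 0.00557092] 0.15660930405641693
1 [0.47940521 0.3732704  0.12283614 0.71444164 0.01043211] 0.4124686826841355
```

```bash
cat >> h.py <<'E'
P0=np.array([.479,.372,.1245]);YAW=.704
def rot(ang,yaw=None):  # tool attitude with BAR at angle ang (seat frame, ccw): x=-seat z, z=across bar
    F=frame(YAW if yaw is None else yaw);x=-F[:,2];z=F@[-np.sin(ang),np.cos(ang),0]
    return R.from_matrix(np.c_[x,np.cross(z,x),z]).as_rotvec()
def pos(xyz): # seat-like coords about nut-plane centre -> TCP so that grasp point there
    F=frame(YAW);return P0+F@np.array(xyz,float)+.003*F[:,2]
def barang(n,t): return np.arctan2(NUT[n][1],NUT[n][0])+np.pi/2+1.8-t
E
python3 - <<'E'
from h import *
def tri(a,b):
    A=[]
    for m,u in ((camera_model("scene"),a),(camera_model("side"),b)):
        Pm=m["camera_matrix"]@np.linalg.inv(m["cam_to_world"])[:3]
        A+=[u[0]*Pm[2]-Pm[0],u[1]*Pm[2]-Pm[1]]
    v=np.linalg.svd(np.array(A))[2][-1];return v[:3]/v[3]
# eyepiece pairs of stereo microscope; left/right in both
print("eye L",tri((325,178),(273,193)),"R",tri((350,175),(295,206)))
print("bottle cap",tri((155+245/4.9,150+60/4.9),(205+267/3.1,135+18/3.1)))
for n in NUT:
    for k in (0,1,-1):
        o=[]
        for t in (0,.9,1.8):
            q=solve_ik(pos([*NUT[n],0]),rot(barang(n,t)+k*np.pi));o.append(None if q is None else np.round(q,2).tolist())
        print(n,k,o)
for k in (0,1):
    print('tap',k,[None if (q:=solve_ik(pos([0,0,.008]),rot(np.pi/2+t+k*np.pi))) is None else np.round(q,2).tolist() for t in (0,1.57)])
for a in (0,.78,1.57,2.36): print(a,None if (q:=solve_ik(pos([-.0,0,.13]),rot(a))) is None else q[5])
E
```

```text
eye L [0.48750281 0.11791125 0.25563105] R [0.51893363 0.08085042 0.25191401]
bottle cap [0.62838498 0.47106605 0.12190268]
fl 0 [None, None, None]
fl 1 [None, None, None]
fl -1 [None, None, None]
fr 0 [None, None, None]
fr 1 [None, None, None]
fr -1 [None, None, None]
br 0 [[0.41, 0.46, 1.78, 0.36, 0.42, 1.54], [0.41, 0.46, 1.78, 0.36, 0.42, 2.44], [0.41, 0.46, 1.78, 0.36, 0.42, -2.95]]
br 1 [[0.41, 0.46, 1.78, 0.36, 0.42, -1.6], [0.41, 0.46, 1.78, 0.36, 0.42, -0.7], [0.41, 0.46, 1.78, 0.36, 0.42, 0.2]]
br -1 [[0.41, 0.46, 1.78, 0.36, 0.42, -1.6], [0.41, 0.46, 1.78, 0.36, 0.42, -0.7], [0.41, 0.46, 1.78, 0.36, 0.42, 0.2]]
bl 0 [[0.58, 0.45, 1.79, 0.16, 0.38, 0.3], [0.58, 0.45, 1.79, 0.16, 0.38, 1.2], [0.58, 0.45, 1.79, 0.16, 0.38, 2.1]]
bl 1 [[0.58, 0.45, 1.79, 0.16, 0.38, -2.84], [0.58, 0.45, 1.79, 0.16, 0.38, -1.94], [0.58, 0.45, 1.79, 0.16, 0.38, -1.04]]
bl -1 [[0.58, 0.45, 1.79, 0.16, 0.38, -2.84], [0.58, 0.45, 1.79, 0.16, 0.38, -1.94], [0.58, 0.45, 1.79, 0.16, 0.38, -1.04]]
tap 0 [[0.48, 0.42, 1.92, 0.37, 0.32, 2.59], [0.48, 0.42, 1.92, 0.37, 0.32, 1.02]]
tap 1 [[0.48, 0.42, 1.92, 0.37, 0.32, -0.55], [0.48, 0.42, 1.92, 0.37, 0.32, -2.12]]
0 -2.0105055610945786
0.78 -2.7905055610945784
1.57 2.702679746085008
2.36 1.9126797460850078
```

```bash
cat >> h.py <<'E'
def att(ang,a=0.):  # bar angle, tilt a of the tool within the pad plane (tool tips lean to +bar x)
    F=frame(YAW);b=F@[np.cos(ang),np.sin(ang),0];x=-np.cos(a)*F[:,2]+np.sin(a)*b;z=F@[-np.sin(ang),np.cos(ang),0]
    return np.c_[x,np.cross(z,x),z]
def pose(n,t,a=0.,k=0,up=0.,lift=.002,z0=0.):
    """TCP pose gripping handle n at turn t; k half turns; up: retreat along tool; lift: grasp height above handle centre"""
    F=frame(YAW)
    if n=='tap': ang=np.pi/2+t;c=[0,0,TAPZ+lift]
    else: ang=barang(n,t);c=[*NUT[n],z0-.0023*t+lift]
    M=att(ang+k*np.pi,a)
    return P0+F@np.array(c)-(.003+up)*M[:,0],R.from_matrix(M).as_rotvec()
TAPZ=.008
E
python3 - <<'E'
from h import *
for n in list(NUT)+['tap']:
  for k in (0,1):
    print(n,k)
    for t in ((0,.2,.5,.9,1.2,1.5,1.8) if n!='tap' else (0,.4,.8,1.2,1.57)):
        r=[]
        for a in range(-30,31,6):
            q=solve_ik(*pose(n,t,np.radians(a),k)); q2=solve_ik(*pose(n,t,np.radians(a),k,up=.05))
            r.append('  ----   ' if q is None else '%4.1f/%4.1f'%(q[3],q[5])+('!' if q2 is None else ' '))
        print(t,'|'.join(r))
E
```

```text
fl 0
0  0.3/-1.5 | 0.3/-1.5 | 0.3/-1.5 | 0.4/-1.5 | 0.4/-1.5 |  ----   |  ----   |  ----   | 3.5/ 1.7 | 3.6/ 1.7 | 3.6/ 1.8 
0.2  0.5/-1.5 | 0.5/-1.5 | 0.5/-1.5 | 0.5/-1.5 | 0.5/-1.4 |  ----   |  ----   |  ----   | 3.9/ 1.6 | 3.9/ 1.7 | 3.9/ 1.7 
0.5  0.7/-1.5 | 0.7/-1.4 | 0.7/-1.4 | 0.6/-1.4 | 0.6/-1.3 |  ----   |  ----   |  ----   |  ----   |  ----   |  ----   
0.9  1.0/-1.5 | 1.0/-1.4 | 1.0/-1.4 | 0.9/-1.3 | 0.8/-1.1 |  ----   |  ----   |  ----   |  ----   |  ----   |  ----   
1.2  1.3/-1.5 | 1.3/-1.4 | 1.3/-1.4 | 1.2/-1.2 |  ----   |  ----   |  ----   |-0.8/ 0.9 |-0.9/ 1.1 |-1.0/ 1.2 |  ----   
1.5  1.6/-1.6 | 1.6/-1.5 | 1.6/-1.4 | 1.5/-1.2 |  ----   |  ----   |  ----   |-0.5/ 1.0 |-0.6/ 1.1 |-0.7/ 1.2 |-0.7/ 1.3 
1.8  2.0/-1.7 | 2.0/-1.6 | 1.9/-1.4 | 1.8/-1.2 |  ----   |  ----   |-0.1/ 0.8 |-0.3/ 1.1 |-0.4/ 1.2 |-0.5/ 1.2 |-0.5/ 1.3 
fl 1
0  3.6/-1.4 | 3.6/-1.4 | 3.5/-1.4 |  ----   |  ----   |  ----   | 0.4/ 1.6 | 0.4/ 1.6 | 0.3/ 1.6 | 0.3/ 1.6 | 0.3/ 1.6 
0.2  3.9/-1.4 | 3.9/-1.5 | 3.9/-1.5 |  ----   |  ----   |  ----   | 0.5/ 1.7 | 0.5/ 1.7 | 0.5/ 1.7 | 0.5/ 1.7 | 0.5/ 1.6 
0.
[... 6308 characters left out ...]
 |  ----   |  ----   | 0.4/ 1.0 | 0.2/ 1.2 | 0.1/ 1.3 | 0.1/ 1.3 | 0.0/ 1.4 | 0.0/ 1.4 
tap 1
0  1.0/-1.3 | 0.9/-1.3 | 0.9/-1.2 | 0.8/-1.1 | 0.7/-0.9 | 0.4/-0.5 |  ----   |-0.6/ 0.5 |-0.9/ 0.8 |  ----   |  ----   
0.4  0.7/-1.4 | 0.7/-1.3 | 0.6/-1.3 | 0.6/-1.2 | 0.5/-1.1 | 0.4/-0.9 |  ----   |  ----   |  ----   |  ----   |  ----   
0.8  0.4/-1.5 | 0.4/-1.5 | 0.4/-1.5 | 0.4/-1.4 | 0.4/-1.4 | 0.4/-1.3 |  ----   |  ----   |  ----   | 3.9/ 1.6 | 3.9/ 1.6 
1.2  0.2/-1.6 | 0.2/-1.6 | 0.2/-1.6 | 0.3/-1.6 | 0.3/-1.7 | 0.4/-1.7 |  ----   |  ----   |  ----   | 3.2/ 1.8 | 3.2/ 1.7 
1.57  0.0/-1.7 | 0.0/-1.8 | 0.1/-1.8 | 0.1/-1.8 | 0.2/-1.9 | 0.4/-2.1 |  ----   |  ----   | 2.5/ 2.0 | 2.7/ 1.8 | 2.8/ 1.7
```

Run:
```python
from h import *
def tri(a,b):
    A=[]
    for m,u in ((camera_model("scene"),a),(camera_model("side"),b)):
        Pm=m["camera_matrix"]@np.linalg.inv(m["cam_to_world"])[:3]
        A+=[u[0]*Pm[2]-Pm[0],u[1]*Pm[2]-Pm[1]]
    v=np.linalg.svd(np.array(A))[2][-1];return v[:3]/v[3]
print("left scope eyepiece",tri((100,95),(210,50)),tri((133,92),(245,63)))
p,r=pose('tap',0,np.radians(-6),1,up=.13)
print(p,solve_ik(p,r))
move_pose(p,r)
s=get_state();print(s['t'],s['joint_positions'],s['eef_pos']-p)
m=camera_model("wrist");im=get_image("wrist");np.savez("w1.npz",**m);cv2.imwrite("pics/w1.png",im)
cv2.imwrite("pics/w1b.png",cv2.resize(im,(800,600),interpolation=3))
```

```text
left scope eyepiece [0.44650019 0.56894938 0.34550034] [0.53140581 0.5659138  0.31413339]
[0.43377471 0.31535871 0.24771066] [ 0.32685131  0.1474663   1.91719488  0.46591008  0.67381001 -0.71309359]
1.525 [ 0.32817373  0.14755582  1.91672288  0.4657213   0.67446391 -0.71272342] [-3.82936781e-04  6.23930842e-04  8.52119252e-05]
```

View pics/w1b.png

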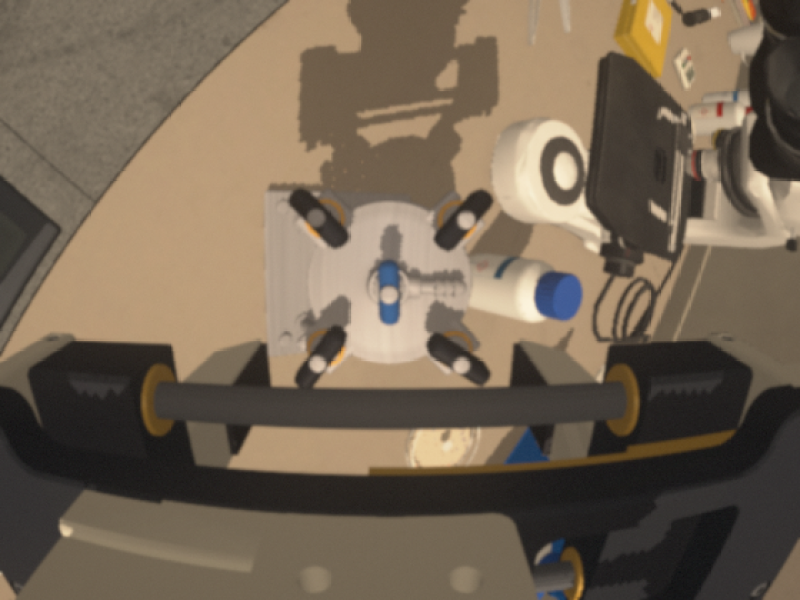

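```bash
cat > fit2.py <<'E'
import sys,io,contextlib
with contextlib.redirect_stdout(io.StringIO()): from fit import *
w=dict(np.load("w1.npz"));S=560/800
dots={'fl':(316,217),'fr':(319,364),'br':(461,365),'bl':(467,220),'tap':(389,293)}
ends={'fl':((297,194),(343,244)),'bl':((441,244),(487,196)),'fr':((301,382),(340,333)),'br':((432,340),(485,378)),'tap':((389,265),(387,320))}
def resw(p):
    F=frame(p[3]);r=[]
    for k,v in dots.items():
        c=p[:3]+F@([*NUT[k],.014] if k!='tap' else [0,0,p[4]+.011])
        r+=list(proj(w,c,True)-np.array(v)*S)
    return np.array(r)
print("wrist resid at joint scene/side fit\n",np.round(resw(s.x).reshape(-1,2),1))
g=least_squares(lambda p:np.r_[resw(p)*1.0,res(p)],s.x);print("joint",g.x);print(np.round(g.fun[:10].reshape(-1,2),1));print(np.round(g.fun[10:].reshape(-1,4),1))
p=g.x;F=frame(p[3])
def plane(px,h):
    K=w["camera_matrix"];d=(np.array(px)*S-K[:2,2])/K[0,0];th=np.hypot(*d)
    ray=w["cam_to_world"][:3,:3]@np.r_[d/th*np.sin(th),np.cos(th)];o=w["cam_to_world"][:3,3]
    l=((p[:3]+F[:,2]*h-o)@F[:,2])/(ray@F[:,2]);return F.T@(o+l*ray-p[:3])
for k,(a,b) in ends.items():
    A,B=plane(a,.009+(k=='tap')*p[4]),plane(b,.009+(k=='tap')*p[4]);d=B-A;ang=np.arctan2(d[1],d[0])
    if k!='tap':
        t=(np.arctan2(NUT[k][1],NUT[k][0])+np.pi/2+1.8-ang+np.pi/2)%np.pi-np.pi/2
    else: t=(ang-np.pi/2+np.pi/2)%np.pi-np.pi/2
    print(k,'len',np.hypot(*d[:2]).round(4),'mid',((A+B)/2).round(4),'turn',round(t,3))
for q in ([.4465,.569,.3455],[.531,.566,.314]): print(proj(w,np.array(q),True)/S)
E
python3 fit2.py
```

```text
wrist resid at joint scene/side fit
 [[-0.9  2.3]
 [-0.6  0.7]
 [ 0.1  0.1]
 [-1.4  0.3]
 [ 0.5  2.1]]
joint [0.47904936 0.37260013 0.12465913 0.69326173 0.00622035]
[[ 0.1  0.9]
 [-0.7 -0.5]
 [ 0.1 -0.2]
 [-0.6 -0.1]
 [ 1.   0.7]]
[[-0.5  0.5 -0.1 -0.4]
 [-0.2  0.2 -1.  -0.4]
 [ 0.   0.1  0.2 -0.5]
 [-0.4 -0.   0.3 -0.3]
 [-0.5  0.   0.5  0.3]]
fl len 0.0412 mid [-0.0425  0.0437  0.009 ] turn 0.267
bl len 0.0404 mid [0.0437 0.0441 0.009 ] turn 0.192
fr len 0.0415 mid [-0.0434 -0.0421  0.009 ] turn 0.108
br len 0.0429 mid [ 0.0433 -0.0421  0.009 ] turn 0.067
tap len 0.0328 mid [-0.0014  0.0004  0.0152] turn -0.026
[803.86344374 -14.59486771]
[790.35778633 122.81479719]
```

```bash
cat >> h.py <<'E'
P0=np.array([.479,.3726,.1247]);YAW=.693;TAPZ=.0075
K={'fl':0,'fr':1,'br':1,'bl':0,'tap':1}
def rep(tag):
    s=get_state();F=frame(YAW);print(tag,'t%.2f'%s['t'],'f',np.round(F.T@s['force'],1),'tq',np.round(F.T@s['torque'],2),'open %.4f'%s['opening'],flush=True);return s
def turn(n,t0,t1,a,lift=.005,up=.055,sp=.02,stop=False):
    a=np.radians(a);k=K[n]
    if get_state()['opening']>.06 or get_state()['opening']<.03: move_gripper(.04)
    move_pose(*pose(n,t0,a,k,up=up,lift=lift))
    p,r=pose(n,t0,a,k,lift=lift)
    if move_linear(p,speed=.12,threshold=15): rep('CONTACT on descent')
    rep(n+' down');move_gripper(0.0);rep(n+' gripped')
    move_linear(*pose(n,t1,a,k,lift=lift),speed=sp);s=rep(n+' turned')
    return s
def off(n,t,a,lift=.005,up=.055):
    move_gripper(.04);move_linear(pose(n,t,np.radians(a),K[n],up=up,lift=lift)[0],speed=.15);rep(n+' off')
E
python3 - <<'E'
from h import *
turn('fl',.25,.92,-14)
E
```

```text
fl down t3.83 f [-0.1  0.   0. ] tq [-0.08  0.22  0.03] open 0.0401
fl gripped t4.38 f [-0.2 -1.3  4.8] tq [-0.32  0.4   0.18] open 0.0130
fl turned t5.19 f [-1.8 -2.7  8.7] tq [-0.34  0.6   0.12] open 0.0126
```

Run:
```python
from h import *
off('fl',.92,-14)
turn('br',.07,.92,-5);off('br',.92,-5)
p,r=pose('tap',0,np.radians(-6),1,up=.13);move_pose(p,r)
m=camera_model("wrist");im=get_image("wrist");np.savez("w2.npz",**m)
cv2.imwrite("pics/w2.png",cv2.resize(im[100:300,150:400],(800,640)[:2],interpolation=3)[:600])
rep('look')
```

```text
fl off t6.37 f [-0.1 -0.2 -0.6] tq [-0.19  0.33  0.06] open 0.0397
br down t7.53 f [-0.7 -0.2  0.2] tq [ 0.02  0.24 -0.03] open 0.0402
br gripped t8.07 f [ 0.1 -0.2  3.4] tq [-0.14  0.42  0.14] open 0.0128
br turned t9.07 f [-2.1 -2.1  5.2] tq [-0.44  0.8   0.16] open 0.0127
br off t10.25 f [ 0.1  0.2 -0.6] tq [-0.13  0.28  0.05] open 0.0399
look t10.78 f [ 0.1 -0.3 -0.7] tq [-0.09  0.34  0.05] open 0.0398
```

View pics/w2.png

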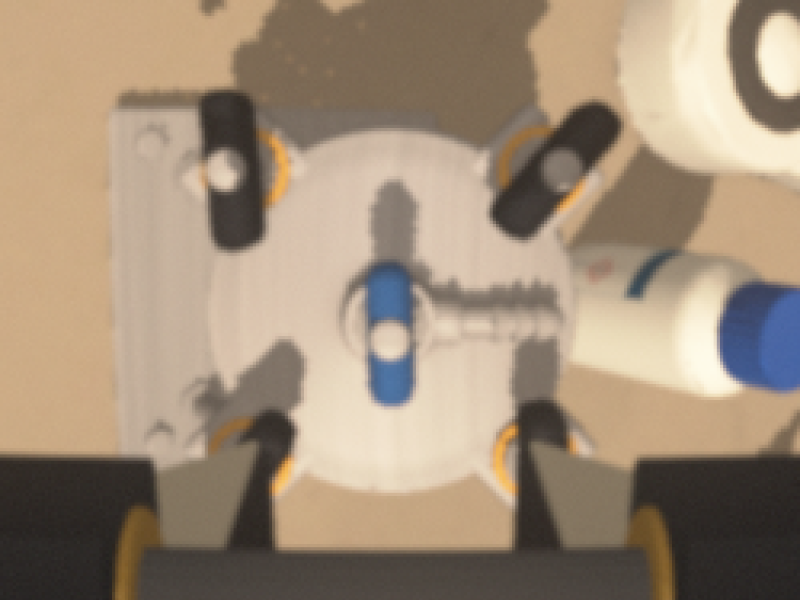

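Run:
```python
from h import *
turn('fr',.11,.92,12);off('fr',.92,12)
turn('bl',.19,.92,6);off('bl',.92,6)
turn('fl',.92,1.8,-18)
for t in (1.83,1.86):
    move_linear(*pose('fl',t,np.radians(-18),0,lift=.005),speed=.02);rep(t)
```

```text
fr down t12.62 f [ 0.6 -0.3 -0.3] tq [ 0.06  0.34 -0.1 ] open 0.0402
fr gripped t13.18 f [-0.7  2.   3.7] tq [0.26 0.55 0.02] open 0.0130
fr turned t14.13 f [0.  3.2 6.8] tq [ 0.39  0.6  -0.05] open 0.0127
fr off t15.31 f [0.3 0.2 0.3] tq [-0.01  0.35  0.02] open 0.0402
bl down t16.48 f [ 0.2  0.3 -0.5] tq [-0.01  0.37 -0.  ] open 0.0397
bl gripped t17.02 f [-0.4  2.4  3.2] tq [0.21 0.5  0.15] open 0.0132
bl turned t17.91 f [-1.2  1.2  6.4] tq [0.05 0.54 0.07] open 0.0126
bl off t19.08 f [ 0.1  0.1 -0.2] tq [0.06 0.4  0.02] open 0.0400
fl down t21.90 f [-1.  -0.5  0.5] tq [-0.21  0.34  0.07] open 0.0402
fl gripped t22.45 f [-1.7 -3.   6.4] tq [-0.24  0.56  0.11] open 0.0130
fl turned t23.48 f [-3.  -2.6 11.3] tq [-0.19  0.58  0.15] open 0.0127
1.83 t23.73 f [-3.4 -3.1 12.1] tq [-0.17  0.67  0.52] open 0.0129
1.86 t23.98 f [-3.4 -3.3 13. ] tq [-0.24  0.72  0.77] open 0.0129
```

Run:
```python
from h import *
off('fl',1.82,-18)
for n,a in (('br',-5),('fr',12),('bl',6)):
    turn(n,.92,1.8,a)
    for t in (1.83,1.86):
        move_linear(*pose(n,t,np.radians(a),K[n],lift=.005),speed=.02);rep(t)
    off(n,1.82,a)
p,r=pose('tap',0,np.radians(-6),1,up=.13);move_pose(p,r)
m=camera_model("wrist");im=get_image("wrist");np.savez("w3.npz",**m);cv2.imwrite("pics/w3raw.png",im)
cv2.imwrite("pics/w3.png",cv2.resize(im[100:300,150:400],(800,640)[:2],interpolation=3)[:600])
rep('look')
```

```text
fl off t25.16 f [ 0.2 -0.6  0. ] tq [-0.06  0.56  0.14] open 0.0402
br down t26.98 f [ 0.6 -0.2  0.2] tq [-0.1   0.3   0.06] open 0.0398
br gripped t27.52 f [-2.5 -1.9  6.3] tq [-0.27  0.78  0.15] open 0.0131
br turned t28.56 f [-4.  -1.7  9.6] tq [-0.26  1.13  0.15] open 0.0128
1.83 t28.81 f [-5.3 -1.2  9.3] tq [-0.27  1.16  0.45] open 0.0127
1.86 t29.06 f [-5.5 -1.7  9.9] tq [-0.34  1.26  0.65] open 0.0130
br off t30.23 f [-0.  -0.3 -0.4] tq [-0.07  0.49  0.  ] open 0.0403
fr down t31.86 f [0.2 0.3 0.1] tq [ 0.04  0.34 -0.02] open 0.0402
fr gripped t32.41 f [0.8 2.1 4.5] tq [0.43 0.4  0.01] open 0.0130
fr turned t33.44 f [0.5 0.9 7.8] tq [0.3  0.52 0.02] open 0.0127
1.83 t33.69 f [-0.2  0.7  7.3] tq [0.32 0.56 0.43] open 0.0132
1.86 t33.94 f [-0.1  0.8  9. ] tq [0.29 0.62 0.68] open 0.0130
fr off t35.12 f [-0.3 -0.2  0.2] tq [-0.06  0.34  0.06] open 0.0399
bl down t36.31 f [ 0.1 -0.1  0. ] tq [0.02 0.39 0.01] open 0.0399
bl gripped t36.86 f [-0.3 -1.4  3.3] tq [-0.09  0.43  0.13] open 0.0127
bl turned t37.89 f [-0.4 -2.9  7.1] tq [-0.41  0.76  0.07] open 0.0128
1.83 t38.14 f [-2.2 -3.2  7.5] tq [-0.41  0.72  0.41] open 0.0130
1.86 t38.39 f [-1.  -3.7  7.7] tq [-0.54  0.76  0.66] open 0.0131
bl off t39.57 f [-0.4 -0.1 -1.2] tq [ 0.01  0.44 -0.01] open 0.0403
look t41.95 f [-0.3  0.   0.1] tq [-0.08  0.35  0.07] open 0.0396
```

View pics/w3.png

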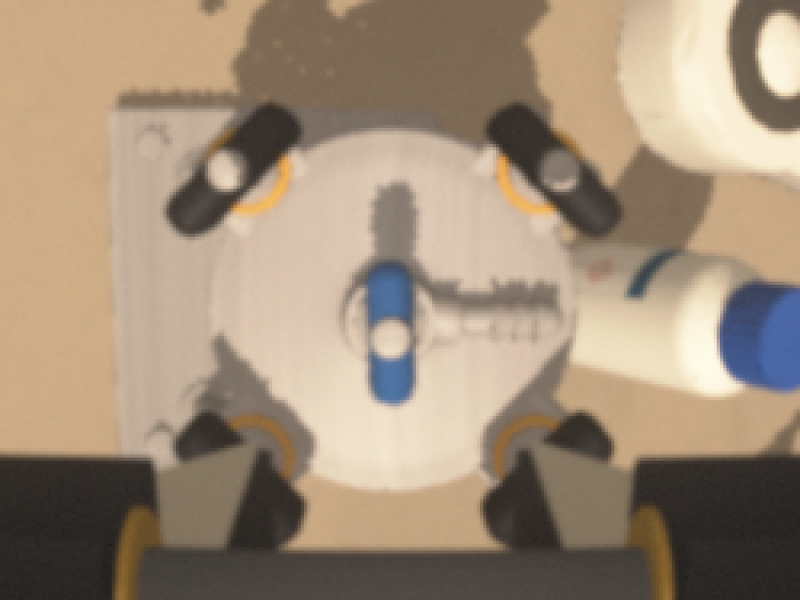

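```bash
sed -i 's/^P0=np.array(\[.479,.3726.*/P0=np.array([.479,.3726,.1247]);YAW=.693;TAPZ=.0055/' h.py
python3 - <<'E'
from h import *
turn('tap',0,1.56,-5,lift=.006,sp=.01)
for t in (1.60,1.63):
    move_linear(*pose('tap',t,np.radians(-5),1,lift=.006),speed=.02);rep(t)
off('tap',1.59,-5,lift=.006,up=.13)
m=camera_model("wrist");im=get_image("wrist");cv2.imwrite("pics/w4raw.png",im)
b=get_image("scene");a=cv2.resize(im,(400,300));c=cv2.resize(b[150:270,135:295],(400,300),interpolation=3)
cv2.imwrite("pics/w4.png",np.hstack([a,c]))
E
```

```text
tap down t42.95 f [ 0.4 -0.4  0.2] tq [-0.11  0.36 -0.  ] open 0.0401
tap gripped t43.56 f [-6.5 -1.4 17.1] tq [-0.36  1.42  0.16] open 0.0124
tap turned t45.27 f [-3.8 -0.9 17.5] tq [-0.05  1.24 -0.06] open 0.0120
1.6 t45.52 f [-4.1 -0.3 16.8] tq [-0.06  1.22 -0.35] open 0.0123
1.63 t45.77 f [-3.7 -0.4 17. ] tq [ 0.    1.22 -0.43] open 0.0126
tap off t47.45 f [-0.4  0.1 -1. ] tq [ 0.09  0.2  -0.02] open 0.0401
```

View pics/w4.png

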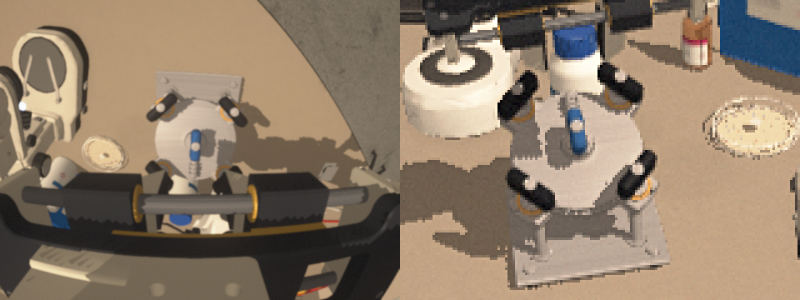

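Run:
```python
from h import *
dwell(.3);rep('end');finish_job()
```

```text
end t47.85 f [ 0.3 -0.2  0.1] tq [ 0.05  0.24 -0.03] open 0.0402
the job is handed in; nothing more can be done
```

The cover is drawn down, the tap is open, and the job was handed in at 47.9 s of the 72 s allowed.

**Nuts:** I tightened them in the order front left, back right, front right, back left. The first pass took each to about 0.92 rad, and the second took each fully home. Each nut met its stop, with the axial torque rising from about 0.1 to 0.65–0.77 N m at 1.86 rad.

**Tap:** I turned the handle anticlockwise until it met its stop (about −0.4 N m), then let go and backed the gripper off.

**Last pictures:** All four bars stand square to their line from the tap, and the blue handle lies in line with the spout. The bottle, and the one petri dish in view, look where they were. I did not look closely at the other dish or the forceps, but the arm never went near them.

**Forces:** The highest tool force I logged was about 18 N. At hand-in the force on the tool was within noise, so the robot was touching nothing.

**Not measured:** I did not measure the cover's height above the seat. That it is level and fully down rests on the four stops being reached. No check failed or disagreed.

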